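# Load a filter cartridge and clamp it home

### The arm

A 6-joint arm with a two-finger parallel gripper is mounted at the origin on a cart in front of the work surface, level with it; the furniture and walls round the work are solid. World frame = base frame: x ahead of the robot, y to its left, z up, the work surface at z = 0. Lengths are in mm, angles in rad, forces in N, time in s.
With the tool pointing down it reaches from about 225 to 875 mm from the base axis. Payload 3.4 kg.
Tool frame: the origin (TCP) lies at the very end of the fingers, on their centre line; the grasp point (between the pads) lies 19 mm behind it; z points along the fingers, y is the direction in which the jaws open and shut (so a half turn about z gives the same grasp; the last joint's range is limited). The gripper opens to 85 mm and grips with 20 to 120 N. Pads are 22 mm wide; open, the fingers measure 114 mm over their backs; the gripper's body (76 mm by 85 mm) begins 54 mm behind the grasp point. The pads swing forward as they close: fully open they stand 13 mm farther back than shut.
Start: joints at [1.14, 0.276, 1.505, -0, 1.361, -0.121], TCP at [175.316, 547.656, 231.328] pointing down, gripper open.
Joint ranges: [-2.89, 2.89], [-0.75, 2.08], [0.22, 2.7], [-1.18, 4.32], [0.11, 2.71], [-2.7, 2.7]. Speed limits (rad/s): [2.57, 2.57, 3.14, 3.14, 3.14, 3.14].

### API

Orientations are given as [roll, pitch, yaw] about the fixed x, y, z axes, in that order (R = Rz(yaw) Ry(pitch) Rx(roll)).
In Python, from plant import r gives the robot as it stands.
- The arm moves only by the tool jog_arm, never from a script. Its argument "rows" is a list of rows, each a list of 7 numbers: the shift along the tool's x, y, z in m, then the turn, a rotation vector about the tool's x, y, z in rad, then the closure, from -1 (fully open) to 1 (shut). A call has 1 to 20 rows; each row shifts and turns the commanded pose from where the row before left it, along the tool's axes as they then stand; what a row does not reach is not made up. A row lasts 1/8 s, in which the tool goes at most 62.5 mm and 10.7 degrees, less where a joint would pass 70% of its speed; a pose out of reach is approached as far as the arm can. A call is refused whole if a number of a shift passes 0.0625 or a number of a turn 0.188, either way. A call with a gripper value outside its range is refused whole. The fingers move at their own pace and stop on an object; the grip force is fixed at half the most. Time passes only in rows, so rows that do not move let the fingers close. It gives the time, the measured TCP pose, the force and the opening at its end, in the units of the state.
- r.get_state(): the state, without advancing time (a new reading comes with each control period).
- r.camera(name): name is "side" or "top"; returns the picture (480x640x3 uint8, blue, green, red); there is no depth.
- r.get_calibration(name): a dict with "K" (3x3 intrinsics, pixels), "D" ([k1, k2, p1, p2, k3] as OpenCV has them; the pictures are not rectified), "pose" (4x4, takes a point from camera to world coordinates). Camera axes: x right, y up, looking along -z (the intrinsics and any distortion apply to the point x, -y, -z); pixel columns grow to the right and rows downward; lengths in mm; the calibration is good to about 2 mm. A picture is of the moment at which its call begins. get_calibration takes no time and is no camera call.
- r.sign_off(): hands the job in, once; it reports no verdict.
Trained networks look in the newest picture that a camera, given by its name, has taken for a name from the list of things; names that differ only in an ending like _2 or _b are one class to them, and where a whole thing is asked for, a point or a joint stands for the part that bears it (a point fixed in the world has none). Each returns a list of dicts, best first, with "p" (0 to 1); they miss things now and then, are a little off and sometimes report something else, mostly with a low value. They report only what shows in the picture. A call takes as long as a camera call. They do not tell look-alikes from the thing itself.
- r.look_for(label, camera): "position" ([row, column] in pixels, amid what is visible of it).
- r.tip_of(label, camera): "position" ([row, column] in pixels: a listed point, or the origin of a listed thing).
The state is a dict: "clock": time; "qpos": joint angles; "qd": joint speeds; "joint_torque": joint torques, N m; "ee_pos": TCP position; "orientation": TCP orientation; "wrist_force": force on the tool from outside, world axes, zero at the start; "torque": the same for the moment, N m; "finger_gap": finger opening in mm.
Only numpy, scipy, OpenCV 4.12 (cv2) and the standard library are available. Lean on these libraries where they do the work, as an engineer would, in place of code of your own. Each camera call takes 0.05 s, during which the arm holds its last target.

### The job

Stand the loose filter cartridge in the pocket of the open cradle, its nozzle lying in the notch of the front wall, and let go of it. Then swing the hinged bail clamp over by its bar and press it down slowly and steadily until the cartridge is fully home: the seat yields slowly, and you cannot see how deep it goes, so press until you feel it come up firmly against the hidden stop, then leave the clamp bearing on it. Do not force the cartridge, or it cracks, and leave the other things where they are.

Things in the scene. Friction and masses are not known exactly. Their poses are not given: they have to be found in the camera images.
- cartridge: Loose white plastic filter cartridge, an upright block 60 (x) x 36 (y) x 56 (z) mm with a thin grey band near the top, 0.12 kg (varies), gripped across its 36 mm width. Origin: centre of its underside; z up. A round nozzle of 12 mm diameter sticks out 13 mm from the middle of its -x end face, 12 mm above the underside. It starts standing on the worktop.
- nozzle (a point): Tip of the cartridge's nozzle (43 mm along the cartridge's -x, 12 mm up).
- cradle: Grey cradle fixed to the worktop. Origin: on the worktop below the centre of its pocket; x points to the hinge side, away from the robot, z up. Its base, 94 mm wide and 10 mm thick, runs from x = -88 to +112 mm. The cartridge's x must point the same way as the cradle's.
- pocket_rim (a point): Centre of the pocket's mouth, 34 mm above the worktop. The pocket is 62.4 (x) x 38.4 (y) mm, its walls 9 mm thick with a 4 mm bevelled lead-in; the front (-x) wall has a 20 mm wide notch, open at the top, for the nozzle.
- seat_top (a point): Middle of the spring seat's top, 24 mm above the worktop when raised. It pushes back with 3 to 5 N plus 2.5 N for each mm/s at which it goes down. The cartridge is home on a hidden rigid stop 10 to 18 mm above the worktop, different each time. 10 to 14 N on the clamp's bar, kept up for some seconds, seat it; a squeeze of over 55 N on the cartridge (29 N on the bar) cracks it.
- clamp (a joint): Angle (rad) of the bail clamp: 0 = arms level; grows as it opens up and back (starts at 1.8 to 2.0, limit 2.1). Hinge friction 0.8 N m: it stays where it is left, even against the seat. Two side arms carry a rubber presser 65 mm from the hinge; it meets a cartridge on the raised seat at about 0.22 rad and has it home at 0 to 0.12 rad, when the bar suddenly resists firmly.
- clamp_bar (a point): Middle of the clamp's round black bar, 12 mm in diameter, 61 mm long between the side arms, along the cradle's y, 150 mm from the hinge axis. It can be pinched in the middle or pushed.
- clamp_hinge (a point): Point on the clamp's hinge axis, in the cradle's mid-plane: 65 mm along the cradle's x from its origin and 72 mm above the worktop. The axis runs along the cradle's y.
- sample_jar: Bystander: small jar with lid, 50 mm in diameter, 53 mm high; origin at the centre of its underside.
- petri_dish: Bystander: covered petri dish, 61 mm in diameter, 16 mm high; origin at the centre of its underside.
- stopper: Bystander: rubber stopper, 24 mm in diameter and high; origin at the centre of its underside.
- beaker: Bystander: small beaker, 45 mm in diameter, 55 mm high; origin at the centre of its underside.
Things that resemble listed ones, but are neither listed nor needed, are in the scene too. What is shaped like the cartridge but red or yellow is not meant.

How it is judged (in metres and radians):
On the way:
1. the cartridge stands in the pocket on the seat, nozzle in the notch, released, with the clamp still open (z of cartridge in the frame of cradle below 0.027 m and horizontal distance between cartridge and cradle below 0.005 m and x of nozzle in the frame of cradle below -0.035 m and contact force between the fingers and cartridge below 0.1 N and value of joint clamp above 0.6 rad), for 0.2 s.
At the end, for the whole second after the job is handed in: The released clamp is down (below 0.16 rad) and squeezes the cartridge with at least 7 N (14 N over both faces; the seat's spring alone gives under 6 N). The cartridge is upright in the pocket, nozzle to the notch, underside below 19.5 mm, within 4 mm of the pocket's centre, at rest (contact force between cartridge and cradle above 14 N and value of joint clamp below 0.16 rad and z of cartridge in the frame of cradle below 0.0195 m and horizontal distance between cartridge and cradle below 0.004 m and x of nozzle in the frame of cradle below -0.035 m and angle between cartridge's own z axis and vertical below 0.06 rad and linear speed of cartridge below 0.01 m/s); the robot touches nothing.
It fails at once if the cartridge is forced: squeezed between clamp and seat, or jammed, with more than 55 N (counted on both its faces, 110 N in all) (contact force between cartridge and cradle above 110 N).
It fails at once if a bystander is pushed more than 30 mm (distance of any of sample_jar, petri_dish, stopper, beaker from where it was at the start of the episode above 0.03 m).
It also fails if it takes over 72 s, if anything falls off the work surface, if the arm or the gripper's body presses on something with over 40 N, if the wrist force passes 120 N, or if a joint passes its speed limit or range.

## Working session

There is one attempt and no reset: what is moved stays moved. The work goes in short steps, Python scripts to look and compute and a tool call to move; the robot and the scene stay as the last step left them, time stands still between calls to the robot, and variables do not carry over. Pictures are saved under pics/ and viewed, and the job is handed in when it is done.

Besides the shell and the picture viewer there is one more tool, called after ">>>" as name(argument=value, ...), one argument or row to a line, values as JSON. jog_arm: Moves the arm, as the interface text tells. Its arguments: {"type":"object","properties":{"rows":{"type":"array","items":{"type":"array","items":{"type":"number"}}}},"required":["rows"]}

```bash
ls; mkdir -p pics
cat > h.py <<'E'
import numpy as np, cv2
from plant import r
def cal(n):
    c=r.get_calibration(n); return np.array(c["K"],float),np.array(c["D"],float),np.array(c["pose"],float)
def ray(n,row,col):
    K,D,P=cal(n)
    u=cv2.undistortPoints(np.array([[[col,row]]],float),K,D)[0,0]
    d=P[:3,:3]@np.array([u[0],-u[1],-1.]); return P[:3,3],d/np.linalg.norm(d)
def onz(n,row,col,z):
    o,d=ray(n,row,col); return o+d*(z-o[2])/d[2]
def proj(n,p):
    K,D,P=cal(n)
    q=np.linalg.inv(P)@np.append(np.array(p,float),1)
    x=cv2.projectPoints(np.array([[q[0],-q[1],-q[2]]]),np.zeros(3),np.zeros(3),K,D)[0][0,0]
    return x[1],x[0]
def tri(n1,p1,n2,p2):
    o1,d1=ray(n1,*p1);o2,d2=ray(n2,*p2)
    A=np.stack([d1,-d2],1);t=np.linalg.lstsq(A,o2-o1,rcond=None)[0]
    a=o1+d1*t[0];b=o2+d2*t[1]; return (a+b)/2,np.linalg.norm(a-b)
E
python3 - <<'E'
from h import *
for n in("side","top"):
    cv2.imwrite(f"pics/{n}0.png",r.camera(n))
    print(n,cal(n)[2].round(2).tolist())
for l in["cartridge","nozzle","cradle","pocket_rim","seat_top","clamp_bar","clamp_hinge","sample_jar","petri_dish","stopper","beaker"]:
    for n in("side","top"):
        print(l,n,[(np.round(d["position"]).tolist(),round(d["p"],2)) for d in r.tip_of(l,n)][:5])
print(r.get_state())
E
```

```text
pics
side [[1.0, 0.04, -0.07, 506.1], [-0.08, 0.63, -0.78, -968.95], [0.01, 0.78, 0.63, 838.47], [0.0, 0.0, 0.0, 1.0]]
top [[0.03, 1.0, -0.08, 492.27], [-1.0, 0.03, -0.01, -42.28], [-0.01, 0.08, 1.0, 1328.15], [0.0, 0.0, 0.0, 1.0]]
cartridge side [([358.0, 256.0], 0.97), ([263.0, 343.0], 0.91), ([358.0, 321.0], 0.78), ([324.0, 291.0], 0.64), ([277.0, 290.0], 0.6)]
cartridge top [([267.0, 387.0], 0.76), ([215.0, 326.0], 0.74), ([248.0, 428.0], 0.61), ([295.0, 419.0], 0.6), ([261.0, 332.0], 0.54)]
nozzle side [([266.0, 309.0], 0.98), ([359.0, 278.0], 0.92), ([259.0, 361.0], 0.85), ([343.0, 332.0], 0.8), ([194.0, 268.0], 0.74)]
nozzle top [([288.0, 431.0], 0.85), ([251.0, 324.0], 0.74), ([202.0, 318.0], 0.69), ([242.0, 415.0], 0.65), ([283.0, 395.0], 0.61)]
cradle side [([240.0, 294.0], 0.57)]
cradle top [([260.0, 281.0], 0.7)]
pocket_rim side [([232.0, 297.0], 0.85)]
pocket_rim top []
seat_top side [([229.0, 293.0], 0.63)]
seat_top top [([258.0, 277.0], 0.78)]
clamp_bar side [([171.0, 334.0], 0.77), ([234.0, 295.0], 0.32)]
clamp_bar top [([210.0, 272.0], 0.82), ([178.0, 337.0], 0.6)]
c
[... 356 characters left out ...]
beaker top [([176.0, 339.0], 0.63)]
{'clock': 1.2, 'qpos': array([ 1.14001624e+00,  2.75929908e-01,  1.50491988e+00,  2.38848474e-05,
        1.36068095e+00, -1.21052886e-01]), 'qd': array([-0.00064073, -0.0004047 ,  0.00122749, -0.00014087, -0.00019954,
       -0.00066806]), 'joint_torque': array([ 6.64185500e-04, -4.16657782e+01, -2.46102601e+01, -2.43011809e-04,
        3.63421259e-04,  2.45166873e-06]), 'ee_pos': array([175.29931922, 547.66194804, 231.30300354]), 'orientation': array([ 3.14152837e+00, -1.57121781e-05,  2.83186047e+00]), 'wrist_force': array([ 0.51956714, -0.52710159,  0.90526933]), 'torque': array([-0.03048982,  0.00044322, -0.03291829]), 'finger_gap': 85.62920233362252}
```

View pics/side0.png

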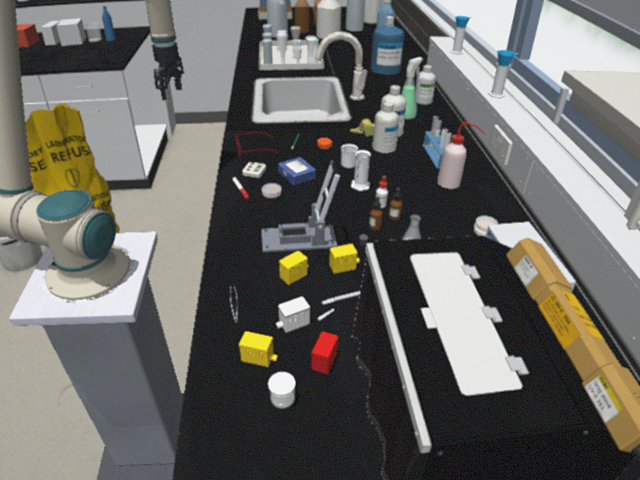

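View pics/top0.png

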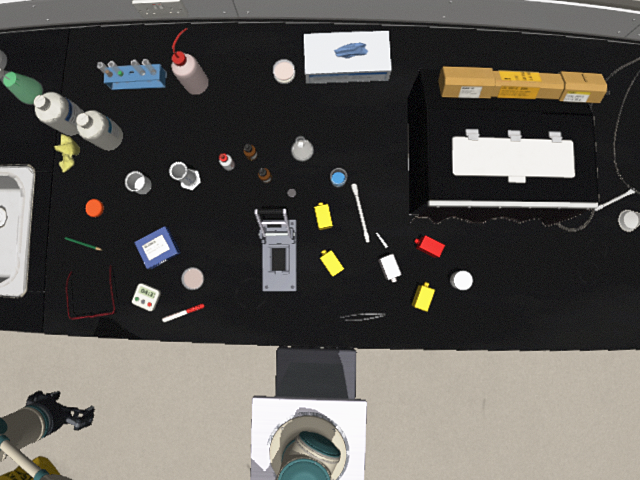

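The side view shows the white cartridge at about row 315, col 293. The yellow ones are at (267,293), (258,343) and (348,257), the red one at (352,324). In the top view white is at (266,390), yellow at (216,323), (263,332) and (297,424), red at (246,430). Only the white one fits the description, so I'll confirm it with crops.

Run:
```python
import cv2,numpy as np
t=cv2.imread("pics/top0.png");s=cv2.imread("pics/side0.png")
a=cv2.resize(t[235:300,360:440],(400,325),interpolation=cv2.INTER_CUBIC)
b=cv2.resize(s[285:345,260:340],(400,300),interpolation=cv2.INTER_CUBIC)
c=cv2.resize(t[195:300,245:310],(372,600),interpolation=cv2.INTER_CUBIC)
im=np.zeros((600,800,3),np.uint8); im[:300,:400]=b; im[300:600,:400]=a[:300]; im[:600,400:772]=c
cv2.imwrite("pics/crop0.png",im)
cv2.imwrite("pics/crop1.png",cv2.resize(s[155:260,250:355],(600,600),interpolation=cv2.INTER_CUBIC))
```

```text
(no output)
```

View pics/crop0.png

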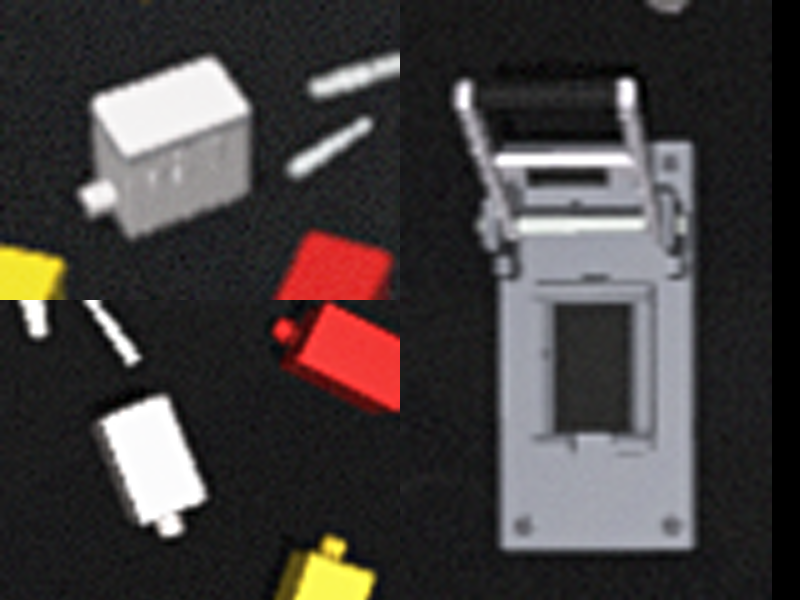

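View pics/crop1.png

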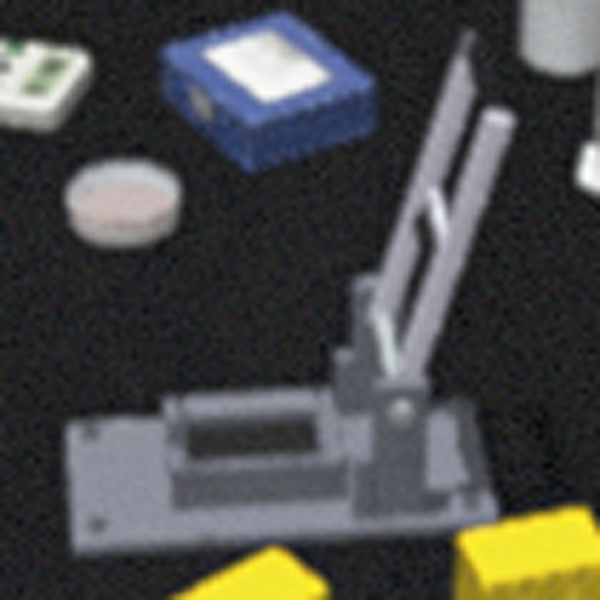

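Both crops show the white block with its nozzle pointing towards the robot. In the top view the nozzle tip is near (283,394). Next I'll fit the poses by aligning edges in each camera separately.

```bash
cat > fit.py <<'E'
from h import *
from scipy.optimize import minimize
def quad(pose,x0,x1,hw,z):
    x,y,a=pose;R=np.array([[np.cos(a),-np.sin(a)],[np.sin(a),np.cos(a)]])
    return [np.append(R@np.array(c)+[x,y],z) for c in((x0,-hw),(x1,-hw),(x1,hw),(x0,hw))]
def score(img,n,pose,x0,x1,hw,z,cache={}):
    if n not in cache: cache[n]=cal(n)
    K,D,P=cache[n]; Pi=np.linalg.inv(P)
    def pj(p):
        q=(Pi@np.c_[p,np.ones(len(p))].T)[:3].T*[1,-1,-1]
        return cv2.projectPoints(q,np.zeros(3),np.zeros(3),K,D)[0][:,0]
    s=0;t=np.linspace(.08,.92,40)[:,None]
    g=[]
    for d in(-1.5,1.5):
        q=np.array(quad(pose,x0-d,x1+d,hw+d,z)); p=np.concatenate([q[i]*(1-t)+q[(i+1)%4]*t for i in range(4)])
        u=pj(p).astype(np.float32)
        g.append(cv2.remap(img,u[:,:1],u[:,1:],cv2.INTER_LINEAR)[:,0])
    return (g[0]-g[1]).mean()
def fit(img,n,init,*dims,spread=8):
    img=cv2.GaussianBlur(img.astype(np.float32),(0,0),.8)
    if img.ndim==3: img=img.mean(2)
    best=None
    rng=np.random.default_rng(0)
    for k in range(25):
        i0=np.array(init)+rng.normal(size=3)*[spread,spread,.08]*(k>0)
        m=minimize(lambda p:-score(img,n,[p[0],p[1],p[2]/100],*dims),[i0[0],i0[1],i0[2]*100],method="Nelder-Mead",options=dict(initial_simplex=np.array([[i0[0],i0[1],i0[2]*100]]*4)+np.array([[0,0,0],[5,0,0],[0,5,0],[0,0,8]])))
        if best is None or m.fun<best.fun:best=m
    return best.x[0],best.x[1],best.x[2]/100,-best.fun
E
python3 - <<'E'
from fit import *
t=cv2.imread("pics/top0.png");s=cv2.imread("pics/side0.png")
c=onz("top",266,390,56);f=onz("top",283,394,12);print(c,f)
a=np.arctan2(*(c-f)[[1,0]]);print(a)
for n,i in(("top",t),("side",s)): print("cart",n,np.round(fit(i,n,(c[0],c[1],a),-30,30,18,56),3))
c=onz("top",260,281,24);print(c)
for n,i in(("top",t),("side",s)): print("cradle",n,np.round(fit(i,n,(c[0],c[1],0),-88,112,47,10),3))
print(tri("top",(232,276),"side",(218,319)))
print(tri("top",(210,272),"side",(171,334)))
print(tri("top",(283,395),"side",(324,278)))
E
```

```text
[ 524.54944484 -207.41741744   56.        ] [ 478.93255659 -225.14749048   12.        ]
0.37070413219561954
cart top [ 5.23843e+02 -2.08206e+02  3.99000e-01  8.34040e+01]
cart side [ 5.23900e+02 -2.11425e+02  4.00000e-01  6.61540e+01]
[533.77092842  88.39674259  24.        ]
cradle top [5.35313e+02 9.63170e+01 3.10000e-02 4.71720e+01]
cradle side [5.36733e+02 8.78300e+01 2.60000e-02 2.15190e+01]
(array([606.34328858, 100.36503218,  64.21756883]), np.float64(1.4959540196064214))
(array([643.28519017,  95.27391011, 211.33542604]), np.float64(5.382594936059296))
(array([ 483.55960363, -227.3351758 ,   15.76376261]), np.float64(9.043088114640105))
```

```bash
cat > ov.py <<'E'
from fit import *
def draw(im,n,pose,dims,k,off,col):
    q=[proj(n,p) for p in quad(pose,*dims)]
    pts=np.array([[(c-off[1]+.5)*k-.5,(r_-off[0]+.5)*k-.5] for r_,c in q]).round().astype(int)
    cv2.polylines(im,[pts],True,col,1)
E
python3 - <<'E'
from ov import *
t=cv2.imread("pics/top0.png");s=cv2.imread("pics/side0.png")
for n,i in(("top",t),("side",s)):
    ib=(i.mean(2)>75).astype(np.float32)*100
    for init in((535,91,.03),):
        p=fit(ib,n,init,-88,112,47,10,spread=4);print(n,np.round(p,3))
pt=(535.3,91,.03)
for n,i,o in(("top",t,(190,240)),("side",s,(160,250))):
    im=cv2.resize(i[o[0]:o[0]+110,o[1]:o[1]+110],None,fx=5.4,fy=5.4,interpolation=cv2.INTER_CUBIC)
    draw(im,n,pt,(-88,112,47,10),5.4,o,(0,255,0))
    draw(im,n,pt,(-31.2,31.2,19.2,34),5.4,o,(0,0,255))
    cv2.imwrite(f"pics/ov_{n}.png",im)
E
```

```text
top [5.37286e+02 9.66810e+01 3.00000e-02 4.06180e+01]
side [5.35446e+02 8.51910e+01 5.10000e-02 2.61760e+01]
```

View pics/ov_top.png

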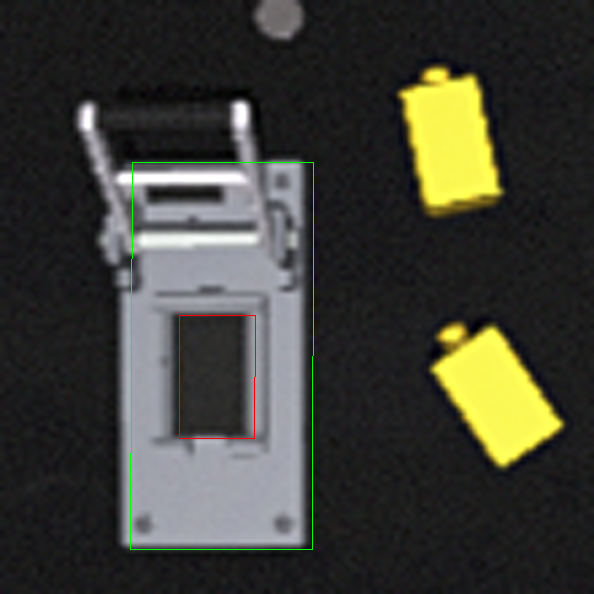

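View pics/ov_side.png

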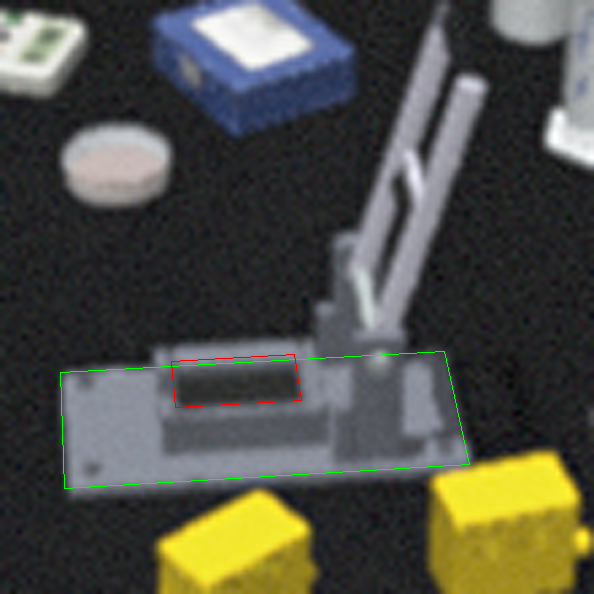

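Run:
```python
from ov import *
t=cv2.imread("pics/top0.png");s=cv2.imread("pics/side0.png")
pt=(536,95.5,.03)
out=np.zeros((540,800,3),np.uint8)
for j,(n,i,o) in enumerate((("top",t,(210,250)),("side",s,(210,255)))):
    im=cv2.resize(i[o[0]:o[0]+90,o[1]:o[1]+66],None,fx=6,fy=6,interpolation=cv2.INTER_CUBIC)
    if n=="side": im=cv2.resize(i[o[0]:o[0]+45,o[1]:o[1]+90][:, :66],None,fx=6,fy=6,interpolation=cv2.INTER_CUBIC)
    for d,c in(((-88,112,47,10),(0,255,0)),((-88,112,47,0),(255,255,0)),((-40.2,40.2,28.2,34),(0,0,255)),((-31.2,31.2,19.2,30),(255,0,255))): draw(im,n,pt,d,6,o,c)
    out[:im.shape[0],j*400:j*400+396]=im
n="side";o=(300,265);im=cv2.resize(s[o[0]:o[0]+40,o[1]:o[1]+66],None,fx=6,fy=6,interpolation=cv2.INTER_CUBIC)
draw(im,n,(523.9,-210,.4),(-30,30,18,56),6,o,(0,0,255));draw(im,n,(523.9,-210,.4),(-30,30,18,0),6,o,(0,255,0))
out[290:530,400:796]=im
cv2.imwrite("pics/ov2.png",out)
```

```text
(no output)
```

View pics/ov2.png

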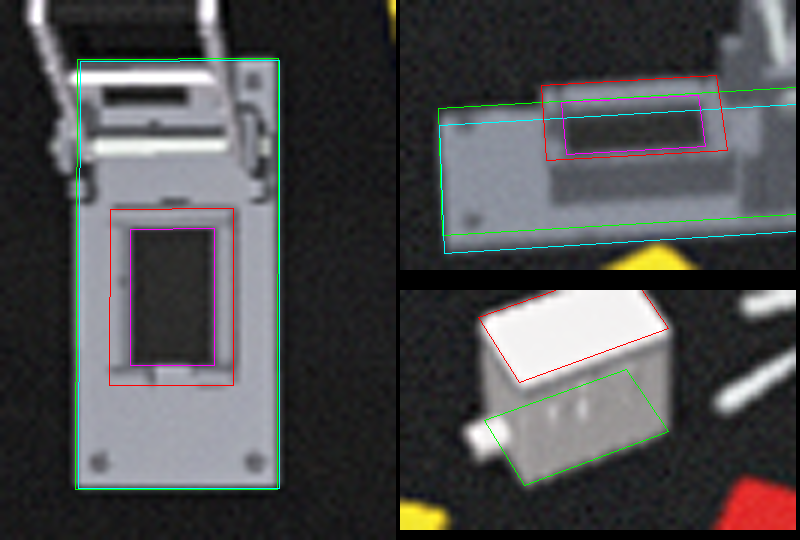

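The overlay matches well. Cradle pose is (536, 95.5, yaw 0.03) and the cartridge is at about (524, -209.5, yaw 0.40), with the two cameras within 3 mm in y. Next comes a helper to plan jog rows.

```bash
cat > pl.py <<'E'
from h import *
from scipy.spatial.transform import Rotation as Ro
def plan(tgt,yaw,n,turnrows=None,g=-1):
    s=r.get_state();p=np.array(s["ee_pos"]);R=Ro.from_euler("xyz",s["orientation"])
    Rt=Ro.from_euler("xyz",[np.pi,0,yaw]); 
    rv=(R.inv()*Rt).as_rotvec(); d=(np.array(tgt)-p)/n
    for k in range(n):
        Rk=R*Ro.from_rotvec(rv*k/n)
        print((np.r_[(Rk.inv().apply(d)/1000).round(4),(rv/n).round(3),g]).tolist(),end=",\n")
E
python3 -c "
from pl import *
plan((524,-209.5,150),.40,17)"
```

```text
[-0.0331, -0.0362, 0.0048, 0.0, -0.0, 0.143, -1.0],
[-0.0379, -0.0311, 0.0048, 0.0, -0.0, 0.143, -1.0],
[-0.042, -0.0254, 0.0048, 0.0, -0.0, 0.143, -1.0],
[-0.0452, -0.0191, 0.0048, 0.0, -0.0, 0.143, -1.0],
[-0.0474, -0.0125, 0.0048, 0.0, -0.0, 0.143, -1.0],
[-0.0487, -0.0056, 0.0048, 0.0, -0.0, 0.143, -1.0],
[-0.049, 0.0014, 0.0048, 0.0, -0.0, 0.143, -1.0],
[-0.0483, 0.0084, 0.0048, 0.0, -0.0, 0.143, -1.0],
[-0.0466, 0.0152, 0.0048, 0.0, -0.0, 0.143, -1.0],
[-0.044, 0.0217, 0.0048, 0.0, -0.0, 0.143, -1.0],
[-0.0404, 0.0277, 0.0048, 0.0, -0.0, 0.143, -1.0],
[-0.0361, 0.0332, 0.0048, 0.0, -0.0, 0.143, -1.0],
[-0.031, 0.038, 0.0048, 0.0, -0.0, 0.143, -1.0],
[-0.0252, 0.042, 0.0048, 0.0, -0.0, 0.143, -1.0],
[-0.019, 0.0452, 0.0048, 0.0, -0.0, 0.143, -1.0],
[-0.0123, 0.0475, 0.0048, 0.0, -0.0, 0.143, -1.0],
[-0.0055, 0.0487, 0.0048, 0.0, -0.0, 0.143, -1.0],
```

>>> jog_arm(
  rows=[
    [-0.033,-0.036,0.005,0,0,0.143,-1],
    [-0.038,-0.031,0.005,0,0,0.143,-1],
    [-0.042,-0.025,0.005,0,0,0.143,-1],
    [-0.045,-0.019,0.005,0,0,0.143,-1],
    [-0.047,-0.0125,0.005,0,0,0.143,-1],
    [-0.049,-0.0055,0.005,0,0,0.143,-1],
    [-0.049,0.0015,0.005,0,0,0.143,-1],
    [-0.048,0.0085,0.005,0,0,0.143,-1],
    [-0.0465,0.015,0.005,0,0,0.143,-1],
    [-0.044,0.0215,0.005,0,0,0.143,-1],
    [-0.0405,0.0275,0.005,0,0,0.143,-1],
    [-0.036,0.033,0.005,0,0,0.143,-1],
    [-0.031,0.038,0.005,0,0,0.143,-1],
    [-0.025,0.042,0.005,0,0,0.143,-1],
    [-0.019,0.045,0.005,0,0,0.143,-1],
    [-0.0125,0.0475,0.005,0,0,0.143,-1],
    [-0.0055,0.0485,0.005,0,0,0.143,-1],
    [0,0,0,0,0,0,-1],
    [0,0,0,0,0,0,-1],
  ],
)

```text
clock: 3.58
ee_pos: [522.8, -207.2, 145.9]
orientation: [-3.14, 0.001, 0.401]
wrist_force: [1.5, 0.2, 0.4]
finger_gap: 85.6
```

```bash
python3 -c "
from pl import *
plan((524,-209.5,80),.40,2)
s=r.get_state();print(s['clock'],s['ee_pos'],s['orientation'],s['qpos'].round(2))
for n in('top','side'): cv2.imwrite(f'pics/b_{n}.png',r.camera(n))
o=(230,350);cv2.imwrite('pics/b1.png',np.hstack([cv2.resize(cv2.imread('pics/b_top.png')[220:320,340:440],(400,400)),cv2.resize(cv2.imread('pics/b_side.png')[250:350,240:340],(400,400))]))
"
```

```text
[0.0001, 0.0014, 0.033, -0.001, 0.0, 0.0, -1.0],
[0.0001, 0.0013, 0.033, -0.001, 0.0, 0.0, -1.0],
3.575 [ 522.84390088 -207.15580636  145.92778422] [-3.13996039e+00  5.93026468e-04  4.00949899e-01] [-0.5   0.32  1.67  0.    1.16  0.67]
```

View pics/b1.png

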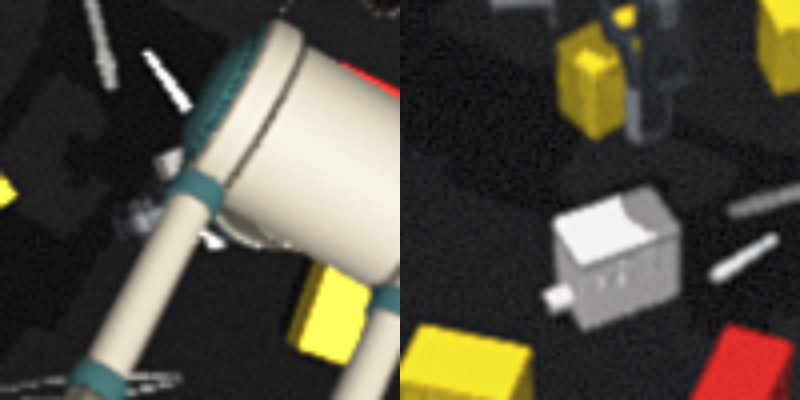

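The side view shows one open fingertip near (285,301), above the cartridge. I'll check it against the projected TCP.

```bash
python3 -c "
from h import *
s=r.get_state();p=s['ee_pos'];y=np.array([np.sin(.4),-np.cos(.4),0])
i=cv2.imread('pics/b_side.png')
im=cv2.resize(i[230:320,260:340],None,fx=6,fy=6,interpolation=cv2.INTER_CUBIC)
for d in(-43,-50,43,50):
    for z in(0,13):
        a=proj('side',p+y*d+[0,0,z]);print(d,z,np.round(a,1));cv2.circle(im,(int((a[1]-260)*6),int((a[0]-230)*6)),2,(0,0,255),-1)
cv2.imwrite('pics/b2.png',im)"
```

```text
-43 0 [261.4 283.5]
-43 13 [256.8 283.3]
-50 0 [259.5 282.2]
-50 13 [254.9 282. ]
43 0 [286.2 301.1]
43 13 [281.5 301. ]
50 0 [288.4 302.6]
50 13 [283.7 302.6]
```

View pics/b2.png

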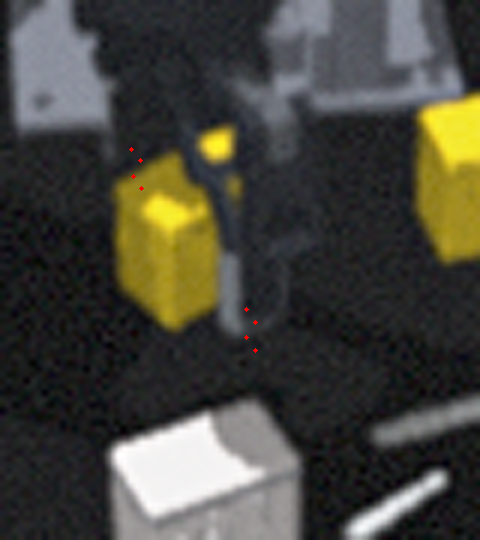

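>>> jog_arm(
  rows=[
    [0,0.001,0.04,0,0,0,-1],
    [0,0.0015,0.04,0,0,0,-1],
    [0,0,0.03,0,0,0,-1],
    [0,0,0.02,0,0,0,-1],
    [0,0,0,0,0,0,-1],
    [0,0,0,0,0,0,1],
    [0,0,0,0,0,0,1],
    [0,0,0,0,0,0,1],
    [0,0,0,0,0,0,1],
    [0,0,0,0,0,0,1],
    [0,0,0,0,0,0,1],
    [0,0,0,0,0,0,1],
    [0,0,0,0,0,0,1],
  ],
)

```text
clock: 5.3
ee_pos: [525.2, -210.3, 17.5]
orientation: [3.14, -0.002, 0.401]
wrist_force: [0.2, 1.0, 5.9]
finger_gap: 35.5
```

>>> jog_arm(
  rows=[
    [0,0,-0.02,0,0,0,1],
    [0,0,-0.04,0,0,0,1],
    [0,0,-0.05,0,0,0,1],
    [0,0,-0.02,0,0,0,1],
    [0,0,0,0,0,0,1],
  ],
)

```text
clock: 5.92
ee_pos: [525.2, -210.4, 147.9]
orientation: [3.139, -0.002, 0.401]
wrist_force: [0.1, -0.2, -0.6]
finger_gap: 35.1
```

```bash
python3 -c "
from pl import *
plan((536,95.5,145),.03,9,g=1)
s=r.get_state();print(s['clock'],s['ee_pos'],s['orientation'],s['wrist_force'],s['finger_gap'])
"
```

```text
[0.0144, -0.0308, 0.0003, 0.0, -0.0, 0.041, 1.0],
[0.0131, -0.0314, 0.0003, 0.0, -0.0, 0.041, 1.0],
[0.0118, -0.0319, 0.0003, 0.0, -0.0, 0.041, 1.0],
[0.0105, -0.0324, 0.0003, 0.0, -0.0, 0.041, 1.0],
[0.0091, -0.0328, 0.0003, 0.0, -0.0, 0.041, 1.0],
[0.0078, -0.0331, 0.0003, 0.0, -0.0, 0.041, 1.0],
[0.0064, -0.0334, 0.0003, 0.0, -0.0, 0.041, 1.0],
[0.005, -0.0336, 0.0003, 0.0, -0.0, 0.041, 1.0],
[0.0036, -0.0338, 0.0003, 0.0, -0.0, 0.041, 1.0],
5.925 [ 525.22673335 -210.44704549  147.92838427] [ 3.13858565e+00 -2.42729594e-03  4.00743255e-01] [ 0.05138897 -0.24747405 -0.59677472] 35.11483106991538
```

>>> jog_arm(
  rows=[
    [0.0145,-0.031,0,0,0,0.041,1],
    [0.013,-0.0315,0,0,0,0.041,1],
    [0.012,-0.032,0,0,0,0.041,1],
    [0.0105,-0.0325,0,0,0,0.041,1],
    [0.009,-0.033,0,0,0,0.041,1],
    [0.008,-0.033,0,0,0,0.041,1],
    [0.0065,-0.0335,0,0,0,0.041,1],
    [0.005,-0.0335,0,0,0,0.041,1],
    [0.0035,-0.034,0,0,0,0.043,1],
    [0,0,0,0,0,0,1],
    [0,0,0,0,0,0,1],
    [0,0,0,0,0,0,1],
  ],
)

```text
clock: 7.42
ee_pos: [534.8, 95.9, 145.7]
orientation: [3.141, 0.001, 0.029]
wrist_force: [0.1, 0.3, -0.4]
finger_gap: 35.5
```

```bash
python3 -c "
from pl import *
s=r.get_state();print(s['clock'],s['ee_pos'],s['orientation'],s['wrist_force'],s['finger_gap'])
for n in('top','side'): cv2.imwrite(f'pics/c_{n}.png',r.camera(n))
o=(180,250);i=cv2.imread('pics/c_side.png');im=cv2.resize(i[170:270,240:340],None,fx=5.5,fy=5.5,interpolation=cv2.INTER_CUBIC)
cv2.imwrite('pics/c1.png',im)
cv2.imwrite('pics/c2.png',cv2.resize(cv2.imread('pics/c_top.png')[190:310,230:350],None,fx=4,fy=4))
"
```

```text
7.425 [534.79215241  95.89545016 145.67175576] [3.14121484e+00 1.22018161e-03 2.89180207e-02] [ 0.05359562  0.2851987  -0.41501722] 35.50771633431787
```

View pics/c1.png

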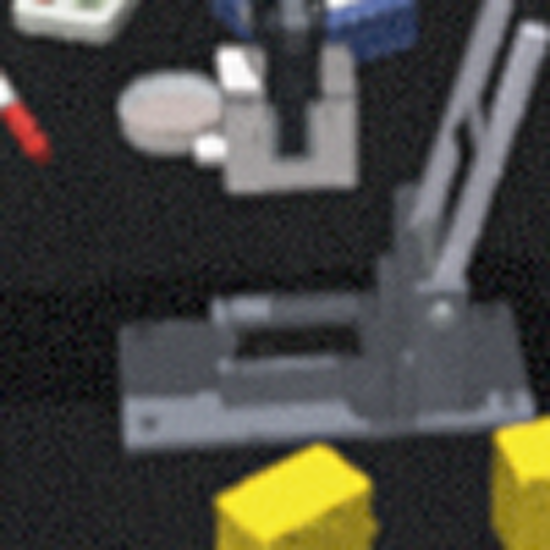

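View pics/c2.png

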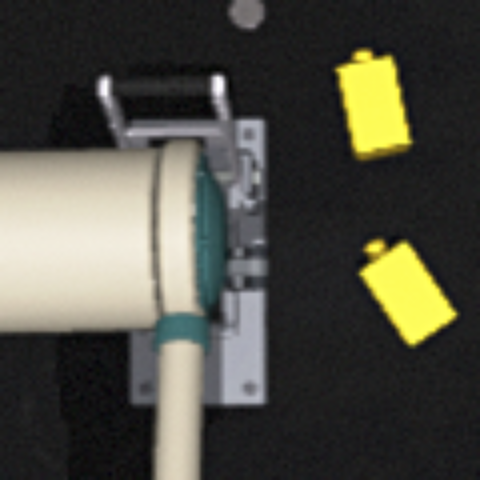

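Run:
```python
from ov import *
i=cv2.imread("pics/c_side.png");o=(175,245)
im=cv2.resize(i[175:265,245:345],None,fx=6,fy=6,interpolation=cv2.INTER_CUBIC)
draw(im,"side",(533.9,95.9,.03),(-30,30,18,128.2),6,o,(0,255,0))
draw(im,"side",(533.9,95.9,.03),(-30,30,18,184.2),6,o,(0,255,255))
pt=(536,95.5,.03)
for d,c in(((-88,112,47,10),(0,255,0)),((-40.2,40.2,28.2,34),(0,0,255)),((-31.2,31.2,19.2,30),(255,0,255))): draw(im,"side",pt,d,6,o,c)
cv2.imwrite("pics/c3.png",im)
```

```text
(no output)
```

View pics/c3.png

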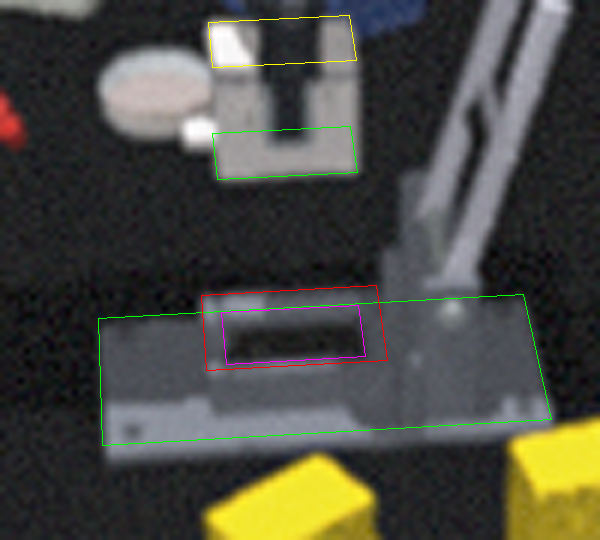

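>>> jog_arm(
  rows=[
    [0.001,0.0005,0.02,0,0,0,1],
    [0.001,0,0.03,0,0,0,1],
    [0,0,0.02,0,0,0,1],
    [0,0,0.014,0,0,0,1],
    [0,0,0,0,0,0,1],
    [0,0,0,0,0,0,1],
  ],
)

```text
clock: 8.28
ee_pos: [537.9, 96.3, 63.0]
orientation: [-3.141, -0.002, 0.029]
wrist_force: [0.3, 0.3, -0.2]
finger_gap: 35.5
```

Run:
```python
from ov import *
s=r.get_state();print(s['clock'],s['ee_pos'],s['orientation'],s['wrist_force'])
i=r.camera("side");cv2.imwrite("pics/d_side.png",i);o=(185,255)
im=cv2.resize(i[185:265,255:345],None,fx=8,fy=8,interpolation=cv2.INTER_CUBIC)[:600]
cv2.imwrite("pics/d1.png",im)
```

```text
8.275 [537.88374087  96.29316495  63.0175029 ] [-3.14147170e+00 -1.55074726e-03  2.94822947e-02] [ 0.31299165  0.27484338 -0.22622149]
```

View pics/d1.png

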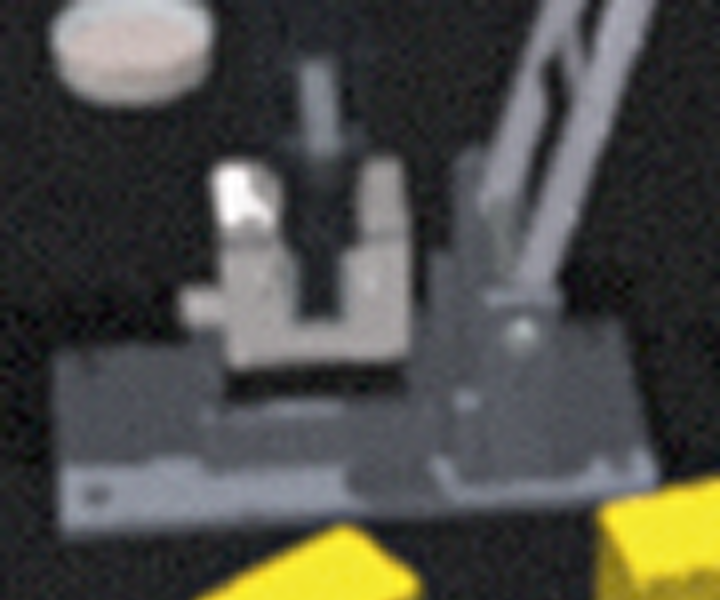

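>>> jog_arm(
  rows=[
    [-0.001,0.0005,0.004,0,0,0,1],
    [0,0,0.004,0,0,0,1],
    [0,0,0.004,0,0,0,1],
    [0,0,0.003,0,0,0,1],
    [0,0,0,0,0,0,1],
    [0,0,0,0,0,0,1],
  ],
)

```text
clock: 9.07
ee_pos: [536.2, 95.6, 47.3]
orientation: [3.141, 0.0, 0.03]
wrist_force: [-0.4, -1.6, 0.1]
finger_gap: 35.3
```

>>> jog_arm(
  rows=[
    [0,0,0.002,0,0,0,1],
    [0,0,0.002,0,0,0,1],
    [0,0,0,0,0,0,1],
    [0,0,0,0,0,0,1],
  ],
)

```text
clock: 9.57
ee_pos: [536.6, 95.3, 43.2]
orientation: [3.141, -0.001, 0.03]
wrist_force: [0.8, -5.8, -0.3]
finger_gap: 35.5
```

>>> jog_arm(
  rows=[
    [0,0.0008,0.001,0,0,0,1],
    [0,0,0.001,0,0,0,1],
    [0,0,0,0,0,0,1],
  ],
)

```text
clock: 9.95
ee_pos: [536.4, 95.2, 41.4]
orientation: [-3.141, -0.001, 0.03]
wrist_force: [0.8, -2.9, 1.2]
finger_gap: 35.5
```

>>> jog_arm(
  rows=[
    [0,0,0,0,0,0,-0.2],
    [0,0,0,0,0,0,-0.2],
    [0,0,0,0,0,0,-0.2],
    [0,0,0,0,0,0,-0.2],
    [0,0,-0.03,0,0,0,-0.2],
    [0,0,-0.05,0,0,0,-0.2],
    [0,0,-0.05,0,0,0,-0.2],
    [0,0,-0.05,0,0,0,-0.2],
    [0,0,0,0,0,0,-0.2],
  ],
)

```text
clock: 11.08
ee_pos: [538.9, 95.4, 225.9]
orientation: [-3.141, -0.01, 0.03]
wrist_force: [0.4, -0.3, -0.1]
finger_gap: 51.1
```

Run:
```python
from ov import *
s=r.get_state();print(s['clock'],s['ee_pos'],s['orientation'],s['wrist_force'],s['finger_gap'],s['qpos'].round(2))
i=r.camera("side");cv2.imwrite("pics/e_side.png",i);t=r.camera("top")
im=cv2.resize(i[150:265,250:345],None,fx=5,fy=5,interpolation=cv2.INTER_CUBIC)
draw(im,"side",(536,95.5,.03),(-30,30,18,80),5,(150,250),(0,255,0))
im2=cv2.resize(t[180:295,245:305],None,fx=5,fy=5,interpolation=cv2.INTER_CUBIC)
cv2.imwrite("pics/e1.png",np.hstack([im,im2]))
```

```text
11.075 [538.85098524  95.35492591 225.88323663] [-3.14109776 -0.00982972  0.02978192] [ 0.41696934 -0.33284644 -0.09548881] 51.077854641392264 [0.05 0.23 1.58 0.   1.32 1.59]
```

View pics/e1.png

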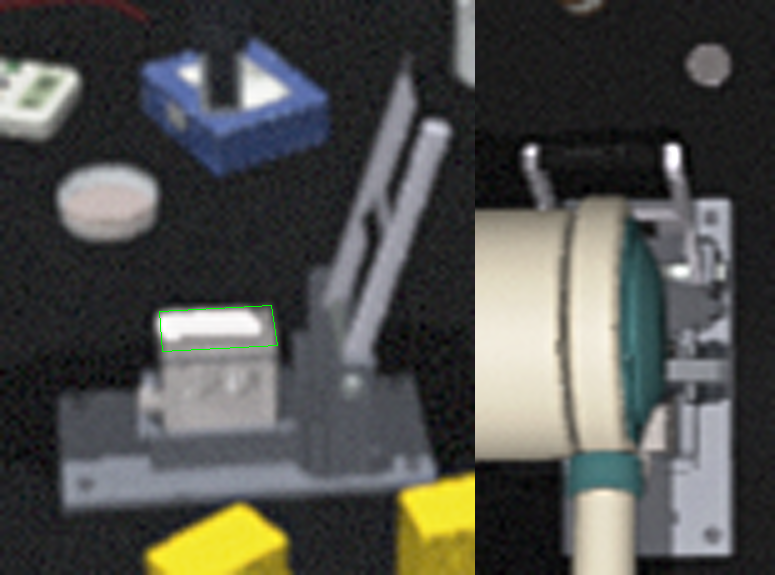

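The cartridge sits in the pocket with its nozzle at the notch. The green overlay agrees apart from the known ~1 px side-camera bias. Next is the clamp bar's angle.

Run:
```python
from ov import *
for l in("clamp_bar","clamp_hinge"):
    for n in("side","top"): print(l,n,[(np.round(d["position"],1).tolist(),round(d["p"],2)) for d in r.tip_of(l,n)][:3])
c,s=np.cos(.03),np.sin(.03)
def W(x,y,z): return (536+c*x-s*y,95.5+s*x+c*y,z)
i=cv2.imread("pics/e_side.png");im=cv2.resize(i[150:265,250:345],None,fx=5,fy=5,interpolation=cv2.INTER_CUBIC)
for th,col in((1.8,(0,0,255)),(1.87,(0,255,0)),(1.95,(255,0,0))):
    for y in(-34,34):
        a=proj("side",W(65,y,72));b=proj("side",W(65-150*np.cos(th),y,72+150*np.sin(th)))
        f=lambda p:(int((p[1]-250+.5)*5),int((p[0]-150+.5)*5))
        cv2.line(im,f(a),f(b),col,1)
    print(th,np.round(W(65-150*np.cos(th),0,72+150*np.sin(th)),1),proj("top",W(65-150*np.cos(th),0,72+150*np.sin(th))))
cv2.imwrite("pics/f1.png",im)
```

```text
clamp_bar side [([170.4, 333.5], 0.79), ([231.5, 299.6], 0.64)]
clamp_bar top [([211.5, 271.3], 0.72)]
clamp_hinge side [([218.6, 318.2], 0.95)]
clamp_hinge top [([235.4, 275.8], 0.85)]
1.8 [635.   98.5 218.1] (np.float64(214.1683037002738), np.float64(270.10917714201247))
1.87 [645.2  98.8 215.3] (np.float64(210.07725157494343), np.float64(270.28194069932874))
1.95 [656.5  99.1 211.3] (np.float64(205.6000662576838), np.float64(270.5217840715323))
```

View pics/f1.png

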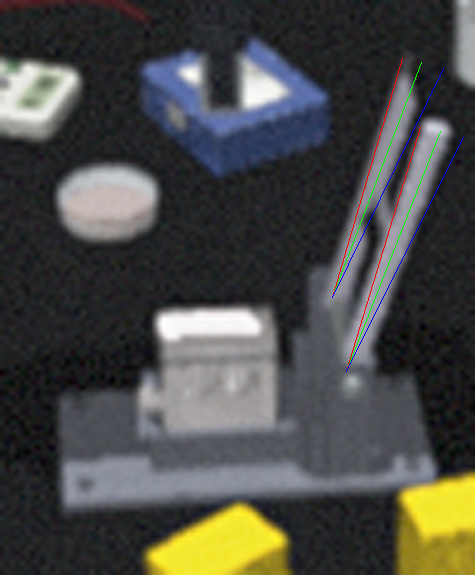

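>>> jog_arm(
  rows=[
    [0,0,-0.04,0,0,0,1],
    [0.02,-0.001,-0.025,0,0,0,1],
    [0.05,-0.001,0,0,0,0,1],
    [0.05,-0.001,0,0,0,0,1],
    [0.02,0,0,0,0,0,1],
    [0,0,0,0,0,0,1],
    [0,0,0,0,0,0,1],
  ],
)

```text
clock: 12.25
ee_pos: [674.9, 102.3, 285.4]
orientation: [-3.141, 0.003, 0.03]
wrist_force: [0.8, -0.4, 1.3]
finger_gap: 0.2
```

Run:
```python
from ov import *
s=r.get_state();print(s['clock'],s['ee_pos'],s['orientation'],s['wrist_force'],s['finger_gap'],s['qpos'].round(2))
i=r.camera("side")
cv2.imwrite("pics/g1.png",cv2.resize(i[110:260,230:400],None,fx=4,fy=4,interpolation=cv2.INTER_CUBIC))
```

```text
12.25 [674.86034596 102.26489713 285.38512009] [-3.14149924e+00  2.66374130e-03  2.98458639e-02] [ 0.78285252 -0.35355272  1.31203044] 0.23835835171975098 [0.05 0.42 1.15 0.   1.57 1.59]
```

View pics/g1.png

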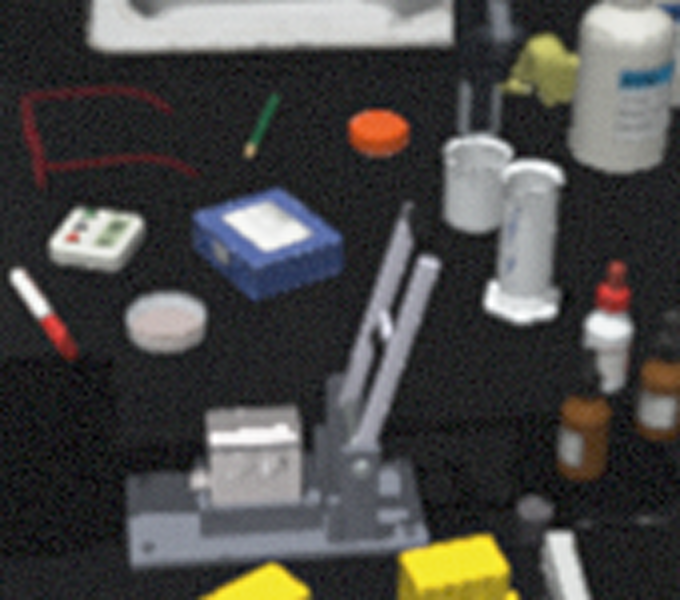

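>>> jog_arm(
  rows=[
    [0,0.002,0.03,0,0,0,1],
    [0,0.001,0.03,0,0,0,1],
    [0,0,0.02,0,0,0,1],
    [0,0,0.01,0,0,0,1],
    [0,0,0,0,0,0,1],
    [0,0,0,0,0,0,1],
  ],
)

```text
clock: 13.05
ee_pos: [676.6, 99.3, 197.7]
orientation: [-3.141, -0.002, 0.03]
wrist_force: [0.1, -0.0, 0.4]
finger_gap: -0.1
```

Run:
```python
from ov import *
s=r.get_state();print(s['clock'],s['ee_pos'],s['orientation'],s['wrist_force'],s['finger_gap'],s['qpos'].round(2))
i=r.camera("side")
cv2.imwrite("pics/g2.png",cv2.resize(i[130:240,270:390],None,fx=5,fy=5,interpolation=cv2.INTER_CUBIC))
```

```text
13.05 [676.56450475  99.33715118 197.67585075] [-3.14147907e+00 -2.23448531e-03  2.98721539e-02] [ 0.12956461 -0.02368973  0.43686754] -0.13975896315647313 [0.04 0.46 1.31 0.   1.38 1.58]
```

View pics/g2.png

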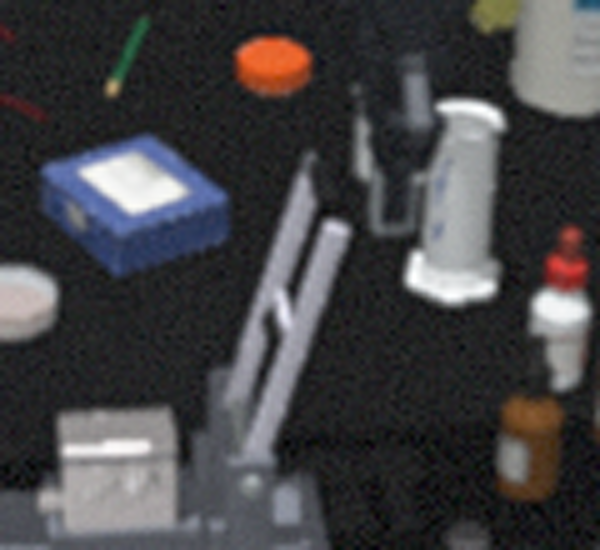

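>>> jog_arm(
  rows=[
    [-0.012,0,-0.001,0,0,0,1],
    [-0.012,0,-0.001,0,0,0,1],
    [-0.012,0,-0.002,0,0,0,1],
    [-0.012,0,-0.002,0,0,0,1],
    [-0.011,0,0,0,0,0,1],
    [0,0,0,0,0,0,1],
  ],
)

```text
clock: 13.85
ee_pos: [618.1, 97.4, 204.5]
orientation: [3.141, -0.006, 0.03]
wrist_force: [3.6, 0.0, 3.5]
finger_gap: -0.0
```

Run:
```python
from ov import *
s=r.get_state();print(s['clock'],s['ee_pos'],s['orientation'],s['wrist_force'],s['finger_gap'],s['qpos'].round(2))
i=r.camera("side")
cv2.imwrite("pics/g3.png",cv2.resize(i[130:240,270:390],None,fx=5,fy=5,interpolation=cv2.INTER_CUBIC))
```

```text
13.85 [618.11174565  97.40293367 204.49084769] [ 3.14147983 -0.00586493  0.02979837] [3.6433542  0.03329734 3.50103001] -0.019876664737216842 [ 0.05  0.36  1.44 -0.    1.33  1.59]
```

View pics/g3.png

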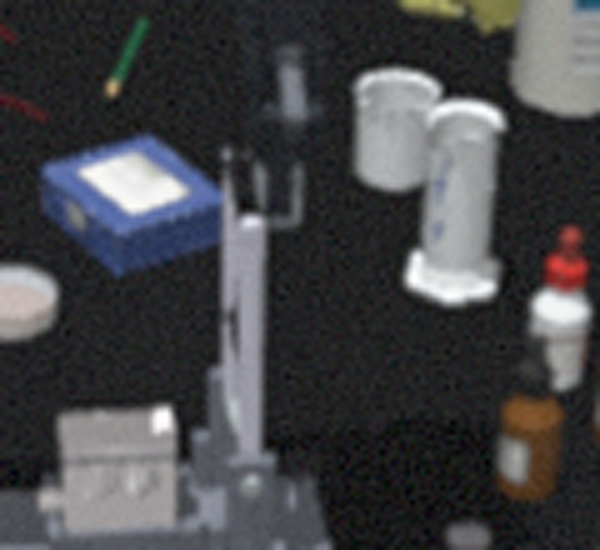

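The bail has swung to vertical, so it's moving as planned. I'll keep following the arc.

>>> jog_arm(
  rows=[
    [-0.013,0,0.001,0,0,0,1],
    [-0.013,0,0.002,0,0,0,1],
    [-0.014,0,0.003,0,0,0,1],
    [-0.014,0,0.004,0,0,0,1],
    [-0.013,0,0.006,0,0,0,1],
    [-0.013,0,0.008,0,0,0,1],
    [-0.013,0,0.009,0,0,0,1],
    [0,0,0,0,0,0,1],
  ],
)

```text
clock: 14.9
ee_pos: [521.5, 94.7, 167.6]
orientation: [-3.142, 0.004, 0.03]
wrist_force: [1.8, -0.3, -1.1]
finger_gap: 0.1
```

Run:
```python
from ov import *
s=r.get_state();print(s['clock'],s['ee_pos'],s['orientation'],s['wrist_force'],s['finger_gap'],s['qpos'].round(2))
i=r.camera("side")
cv2.imwrite("pics/g4.png",cv2.resize(i[130:250,250:370],None,fx=5,fy=5,interpolation=cv2.INTER_CUBIC))
```

```text
14.9 [521.54197044  94.70637094 167.61084651] [-3.14150711  0.00446933  0.02987915] [ 1.80265455 -0.33964803 -1.14791858] 0.05155063771499924 [0.05 0.26 1.7  0.   1.19 1.59]
```

View pics/g4.png

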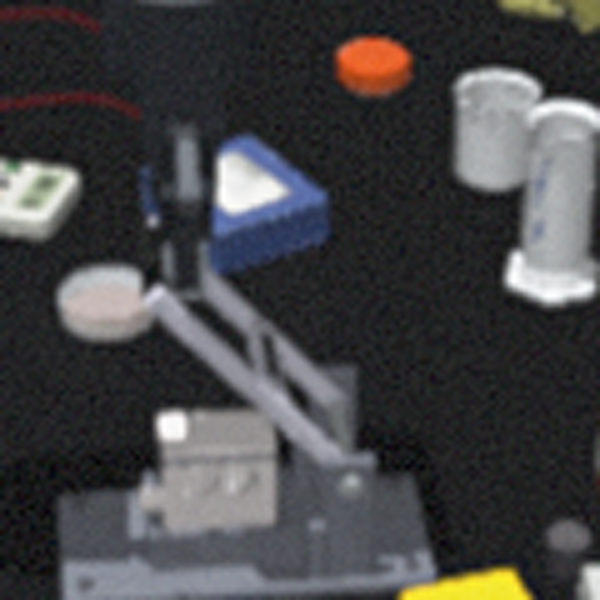

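>>> jog_arm(
  rows=[
    [-0.008,0,0.008,0,0,0,1],
    [-0.008,0,0.008,0,0,0,1],
    [-0.007,0,0.008,0,0,0,1],
    [-0.007,0,0.009,0,0,0,1],
    [-0.006,0,0.009,0,0,0,1],
    [0,0,0,0,0,0,1],
    [0.004,0,0,0,0,0,1],
    [0,0,-0.03,0,0,0,1],
    [0,0,-0.03,0,0,0,1],
    [0,0,0,0,0,0,1],
  ],
)

```text
clock: 16.2
ee_pos: [491.5, 93.9, 188.3]
orientation: [-3.141, 0.0, 0.03]
wrist_force: [0.4, 0.5, -0.3]
finger_gap: -0.1
```

```bash
cat > bar.py <<'E'
import sys
from ov import *
s=r.get_state();print(s['clock'],s['ee_pos'],s['orientation'],s['wrist_force'],s['finger_gap'],s['qpos'].round(2))
i=r.camera("side")
im=cv2.resize(i[165:265,250:350],None,fx=6,fy=6,interpolation=cv2.INTER_CUBIC)
cv2.imwrite(sys.argv[1],im)
c,s_=np.cos(.03),np.sin(.03)
def W(x,y,z): return (536+c*x-s_*y,95.5+s_*x+c*y,z)
for th,col in zip(map(float,sys.argv[2:]),((0,0,255),(0,255,0),(255,0,0))):
    for y in(-34,):
        a=proj("side",W(65,y,72));b=proj("side",W(65-150*np.cos(th),y,72+150*np.sin(th)))
        f=lambda p:(int((p[1]-250+.5)*6),int((p[0]-165+.5)*6))
        cv2.line(im,f(a),f(b),col,1)
    print(th,np.round(W(65-150*np.cos(th),0,72+150*np.sin(th)),1))
cv2.imwrite(sys.argv[1],im)
E
python3 bar.py pics/g5.png .4 .5 .6
```

```text
16.2 [491.54431279  93.8837349  188.32044288] [-3.14134650e+00  1.85444613e-04  2.98434125e-02] [ 0.36830489  0.46177613 -0.3158548 ] -0.1462729531796353 [0.05 0.19 1.73 0.   1.22 1.59]
0.4 [462.9  93.3 130.4]
0.5 [469.4  93.5 143.9]
0.6 [477.2  93.7 156.7]
```

View pics/g5.png

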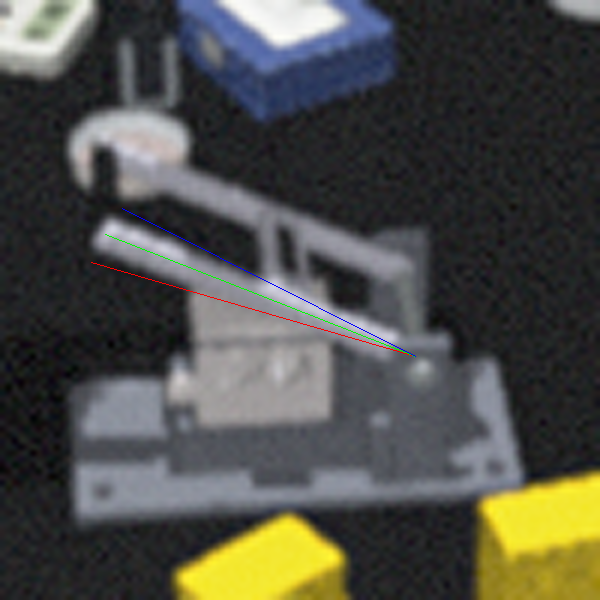

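The clamp is at 0.5 rad with the bar at about (469, 93.5, 144). I'll bring the fingers over it and press from above.

>>> jog_arm(
  rows=[
    [-0.012,0,0,0,0,0,1],
    [-0.012,0,0.01,0,0,0,1],
    [0,0,0.02,0,0,0,1],
    [0,0,0,0,0,0,1],
    [0,0,0,0,0,0,1],
  ],
)

```text
clock: 16.88
ee_pos: [467.6, 93.1, 157.1]
orientation: [-3.142, 0.001, 0.03]
wrist_force: [0.1, 0.5, 0.5]
finger_gap: -0.2
```

```bash
python3 bar.py pics/g6.png .5
```

```text
16.875 [467.64050049  93.053927   157.12988877] [-3.14152066e+00  1.19369750e-03  2.98309139e-02] [0.13640579 0.47694865 0.4985989 ] -0.16336157977278193 [0.05 0.19 1.82 0.   1.13 1.59]
0.5 [469.4  93.5 143.9]
```

View pics/g6.png

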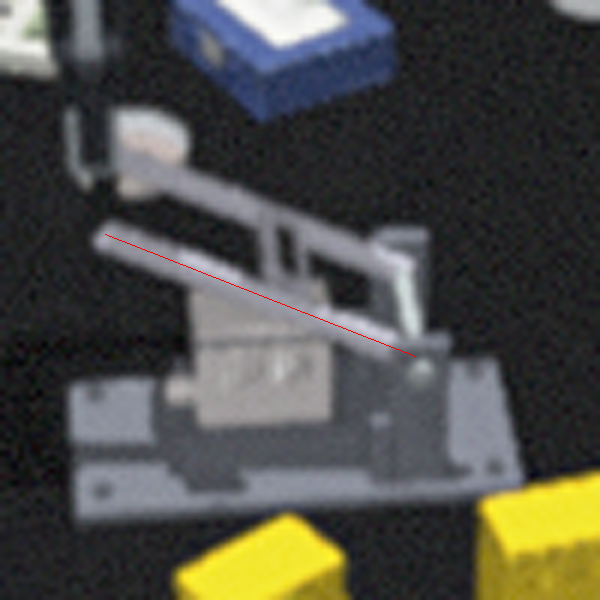

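>>> jog_arm(
  rows=[
    [0,0,0.004,0,0,0,1],
    [0,0,0.003,0,0,0,1],
    [-0.001,0,0.003,0,0,0,1],
    [-0.001,0,0.003,0,0,0,1],
    [-0.001,0,0.003,0,0,0,1],
    [-0.001,0,0.003,0,0,0,1],
    [0,0,0,0,0,0,1],
  ],
)

```text
clock: 17.8
ee_pos: [462.4, 92.9, 138.4]
orientation: [3.142, 0.003, 0.03]
wrist_force: [-1.9, 0.2, 3.5]
finger_gap: -0.1
```

>>> jog_arm(
  rows=[
    [-0.001,0,0.003,0,0,0,1],
    [-0.001,0,0.003,0,0,0,1],
    [-0.001,0,0.003,0,0,0,1],
    [-0.001,0,0.003,0,0,0,1],
    [-0.001,0,0.003,0,0,0,1],
    [-0.001,0,0.003,0,0,0,1],
    [0,0,0.002,0,0,0,1],
    [0,0,0,0,0,0,1],
  ],
)

```text
clock: 18.8
ee_pos: [456.8, 92.7, 118.2]
orientation: [-3.142, 0.003, 0.03]
wrist_force: [-1.5, 0.3, 2.4]
finger_gap: 0.0
```

```bash
python3 bar.py pics/g7.png .22 .27
```

```text
18.8 [456.80667381  92.74428095 118.1895691 ] [-3.14155162e+00  2.62088298e-03  2.98513176e-02] [-1.54045859  0.29713217  2.41661217] 0.02023446665486219 [0.05 0.21 1.9  0.   1.03 1.59]
0.22 [454.7  93.1 104.7]
0.27 [456.5  93.1 112. ]
```

View pics/g7.png

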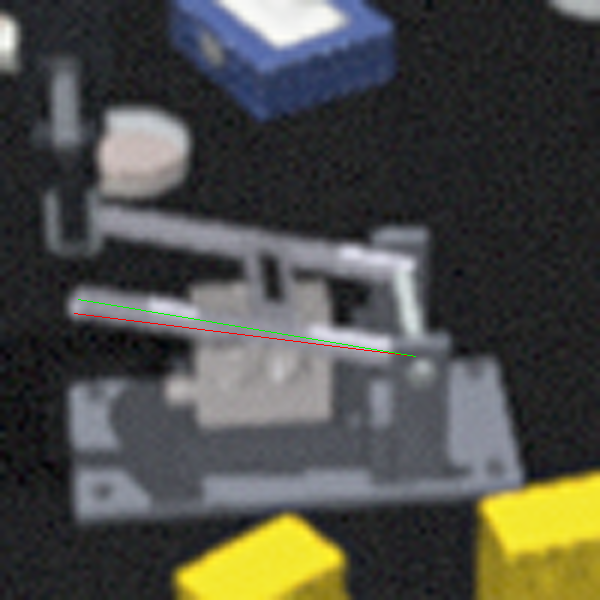

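>>> jog_arm(
  rows=[
    [0,0,0.001,0,0,0,1],
    [0,0,0.001,0,0,0,1],
    [-0.0005,0,0.001,0,0,0,1],
    [0,0,0.001,0,0,0,1],
    [-0.0005,0,0.001,0,0,0,1],
    [0,0,0.001,0,0,0,1],
  ],
)

```text
clock: 19.6
ee_pos: [456.4, 92.8, 112.5]
orientation: [-3.141, 0.002, 0.03]
wrist_force: [-3.3, -1.3, 6.0]
finger_gap: -0.4
```

>>> jog_arm(
  rows=[
    [0,0,0.001,0,0,0,1],
    [0,0,0.001,0,0,0,1],
    [-0.0005,0,0.001,0,0,0,1],
    [0,0,0.001,0,0,0,1],
  ],
)

```text
clock: 20.1
ee_pos: [455.5, 92.7, 108.8]
orientation: [-3.142, 0.002, 0.03]
wrist_force: [-6.1, -0.2, 9.1]
finger_gap: -0.3
```

>>> jog_arm(
  rows=[
    [-0.0005,0,0.001,0,0,0,1],
    [0,0,0.001,0,0,0,1],
    [-0.0005,0,0.001,0,0,0,1],
    [0,0,0.001,0,0,0,1],
  ],
)

```text
clock: 20.6
ee_pos: [454.6, 92.7, 105.0]
orientation: [-3.142, 0.002, 0.03]
wrist_force: [-4.8, -0.4, 10.2]
finger_gap: -0.1
```

>>> jog_arm(
  rows=[
    [-0.0005,0,0.001,0,0,0,1],
    [0,0,0.001,0,0,0,1],
    [-0.0005,0,0.001,0,0,0,1],
    [0,0,0.001,0,0,0,1],
  ],
)

```text
clock: 21.1
ee_pos: [453.8, 92.6, 101.0]
orientation: [-3.142, 0.002, 0.03]
wrist_force: [-5.3, -0.5, 11.5]
finger_gap: -0.2
```

>>> jog_arm(
  rows=[
    [-0.0005,0,0.001,0,0,0,1],
    [0,0,0.001,0,0,0,1],
  ],
)

```text
clock: 21.35
ee_pos: [453.4, 92.6, 99.1]
orientation: [-3.142, 0.001, 0.03]
wrist_force: [-5.5, -0.4, 10.8]
finger_gap: -0.2
```

>>> jog_arm(
  rows=[
    [0,0,0.0007,0,0,0,1],
    [0,0,0.0007,0,0,0,1],
    [-0.0003,0,0.0007,0,0,0,1],
  ],
)

```text
clock: 21.72
ee_pos: [453.0, 92.6, 96.8]
orientation: [-3.142, 0.002, 0.03]
wrist_force: [-4.7, -0.1, 9.4]
finger_gap: 0.0
```

>>> jog_arm(
  rows=[
    [0,0,0.0007,0,0,0,1],
    [-0.0003,0,0.0007,0,0,0,1],
  ],
)

```text
clock: 21.98
ee_pos: [452.7, 92.6, 95.4]
orientation: [-3.142, 0.002, 0.03]
wrist_force: [-4.2, 0.4, 9.8]
finger_gap: -0.2
```

>>> jog_arm(
  rows=[
    [0,0,0.0007,0,0,0,1],
    [-0.0002,0,0.0007,0,0,0,1],
  ],
)

```text
clock: 22.22
ee_pos: [452.5, 92.6, 94.0]
orientation: [-3.142, 0.002, 0.03]
wrist_force: [-4.5, -0.5, 9.2]
finger_gap: 0.0
```

>>> jog_arm(
  rows=[
    [0,0,0.0007,0,0,0,1],
    [-0.0002,0,0.0007,0,0,0,1],
  ],
)

```text
clock: 22.48
ee_pos: [452.3, 92.6, 92.6]
orientation: [-3.142, 0.002, 0.03]
wrist_force: [-4.6, -0.3, 10.7]
finger_gap: 0.1
```

>>> jog_arm(
  rows=[
    [0,0,0.0007,0,0,0,1],
    [-0.0002,0,0.0007,0,0,0,1],
  ],
)

```text
clock: 22.72
ee_pos: [452.2, 92.6, 91.2]
orientation: [-3.142, 0.001, 0.03]
wrist_force: [-5.0, -0.7, 9.0]
finger_gap: 0.2
```

>>> jog_arm(
  rows=[
    [0,0,0.0007,0,0,0,1],
    [-0.0002,0,0.0007,0,0,0,1],
  ],
)

```text
clock: 22.98
ee_pos: [452.0, 92.6, 89.8]
orientation: [-3.142, 0.002, 0.03]
wrist_force: [-4.4, 0.7, 10.4]
finger_gap: 0.1
```

>>> jog_arm(
  rows=[
    [0,0,0.0007,0,0,0,1],
    [-0.0001,0,0.0007,0,0,0,1],
  ],
)

```text
clock: 23.22
ee_pos: [451.8, 92.6, 88.4]
orientation: [-3.142, 0.002, 0.03]
wrist_force: [-5.6, -1.5, 10.6]
finger_gap: -0.0
```

>>> jog_arm(
  rows=[
    [0,0,0.0007,0,0,0,1],
    [-0.0001,0,0.0007,0,0,0,1],
  ],
)

```text
clock: 23.48
ee_pos: [451.7, 92.6, 87.0]
orientation: [-3.142, 0.002, 0.03]
wrist_force: [-5.4, 0.3, 10.8]
finger_gap: -0.1
```

>>> jog_arm(
  rows=[
    [0,0,0.0007,0,0,0,1],
    [-0.0001,0,0.0007,0,0,0,1],
  ],
)

```text
clock: 23.72
ee_pos: [451.7, 92.6, 86.0]
orientation: [3.142, 0.002, 0.03]
wrist_force: [-5.4, -0.3, 15.7]
finger_gap: -0.0
```

The force jumped from 10.8 to 15.7 N and the motion lagged, so this is probably the stop. I'll hold and see whether it relaxes.

>>> jog_arm(
  rows=[
    [0,0,0,0,0,0,1],
    [0,0,0,0,0,0,1],
  ],
)

```text
clock: 23.98
ee_pos: [451.7, 92.6, 86.1]
orientation: [-3.142, 0.001, 0.03]
wrist_force: [-6.0, 0.5, 14.4]
finger_gap: 0.4
```

>>> jog_arm(
  rows=[
    [0,0,0.0003,0,0,0,1],
    [0,0,0,0,0,0,1],
    [0,0,0,0,0,0,1],
  ],
)

```text
clock: 24.35
ee_pos: [451.6, 92.6, 86.0]
orientation: [3.142, 0.001, 0.03]
wrist_force: [-6.6, -0.5, 16.1]
finger_gap: -0.4
```

>>> jog_arm(
  rows=[
    [0,0,0.0002,0,0,0,1],
    [0,0,0,0,0,0,1],
    [0,0,0,0,0,0,1],
    [0,0,0,0,0,0,1],
    [0,0,0,0,0,0,1],
    [0,0,0,0,0,0,1],
    [0,0,0,0,0,0,1],
    [0,0,0,0,0,0,1],
    [0,0,0,0,0,0,1],
    [0,0,0,0,0,0,1],
    [0,0,0,0,0,0,1],
    [0,0,0,0,0,0,1],
  ],
)

```text
clock: 25.85
ee_pos: [451.6, 92.6, 85.9]
orientation: [-3.142, 0.001, 0.03]
wrist_force: [-6.8, 0.1, 16.5]
finger_gap: 0.1
```

>>> jog_arm(
  rows=[
    [0,0,0.0002,0,0,0,1],
    [0,0,0,0,0,0,1],
    [0,0,0,0,0,0,1],
    [0,0,0,0,0,0,1],
    [0,0,0,0,0,0,1],
    [0,0,0,0,0,0,1],
    [0,0,0,0,0,0,1],
    [0,0,0,0,0,0,1],
    [0,0,0,0,0,0,1],
    [0,0,0,0,0,0,1],
    [0,0,0,0,0,0,1],
    [0,0,0,0,0,0,1],
  ],
)

```text
clock: 27.35
ee_pos: [451.7, 92.6, 85.8]
orientation: [3.142, 0.001, 0.03]
wrist_force: [-7.3, -0.8, 16.3]
finger_gap: -0.0
```

>>> jog_arm(
  rows=[
    [0,0,-0.0005,0,0,0,1],
    [0,0,-0.0005,0,0,0,1],
    [0,0,-0.0005,0,0,0,1],
    [0,0,-0.0005,0,0,0,1],
    [0,0,-0.001,0,0,0,1],
    [0,0,-0.002,0,0,0,1],
    [0,0,-0.005,0,0,0,1],
    [0,0,-0.02,0,0,0,1],
    [0,0,-0.04,0,0,0,1],
    [0,0,-0.05,0,0,0,1],
    [0,0,0,0,0,0,1],
  ],
)

```text
clock: 28.72
ee_pos: [455.6, 92.8, 208.4]
orientation: [-3.141, -0.01, 0.03]
wrist_force: [-0.1, 0.5, -0.2]
finger_gap: -0.1
```

```bash
python3 bar.py pics/h1.png .05 .1; python3 -c "
from h import *
cv2.imwrite('pics/h_all.png',r.camera('side'));cv2.imwrite('pics/h_top.png',r.camera('top'))"
```

```text
28.725 [455.64534814  92.77695379 208.44062282] [-3.14130334 -0.00987063  0.02982976] [-0.08544413  0.49581966 -0.18479396] -0.10543976631669716 [0.05 0.12 1.77 0.   1.24 1.59]
0.05 [451.2  93.   79.5]
0.1 [451.8  93.   87. ]
```

View pics/h1.png

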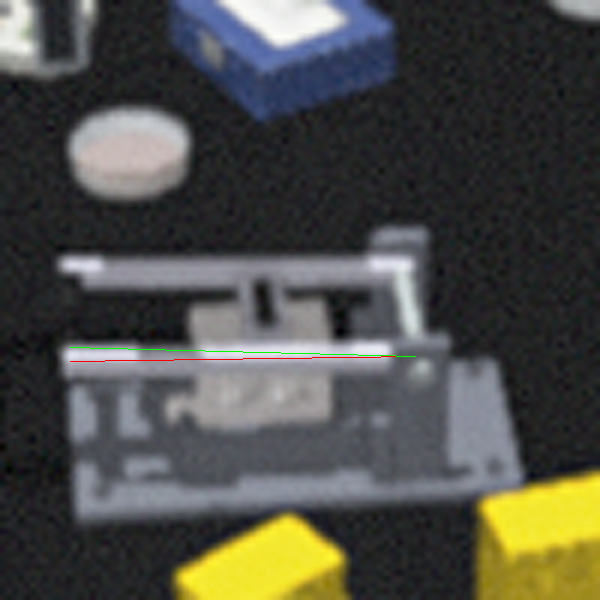

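View pics/h_all.png

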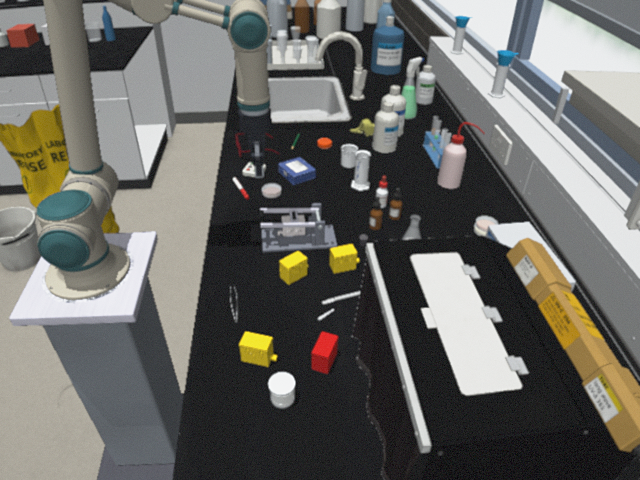

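```bash
python3 -c "
from h import *
s=r.get_state();print(s['clock'],s['wrist_force'],s['qd'].round(4));print(r.sign_off())"
```

```text
28.875 [ 0.23553935 -0.30383987  0.28383183] [ 0.0002  0.0157  0.019  -0.0001  0.0005 -0.001 ]
the job is handed in; nothing more can be done
None
```

The cartridge is seated and clamped, and I handed the job in at 28.9 s; no verdict was reported.

**Placing:** I picked out the white cartridge from the yellow and red look-alikes and lowered it into the pocket with the nozzle towards the notch. I released it with the clamp still open at about 1.85 rad. A side force of 6 N showed up on the way in, so I shifted about 1 mm and it dropped to 3 N.

**Clamping:** I swung the bail over from behind its bar, then pressed from above at 6–8 mm/s with 9–11.5 N. With the fingertips about 86 mm above the worktop, the force jumped to 15.7 N and stayed. Pressing a further 0.7 mm moved the bar only about 0.2 mm. I held a steady 16.3–16.5 N for about 3 s, well under the 29 N limit, then backed off slowly.

**Last checks:**
- **Clamp and cartridge:** The side view shows the clamp down at about 0.05 rad. The cartridge is upright in the pocket, and the arm's travel puts its underside at about 13 mm.
- **Robot and bystanders:** The fingers are clear, with the wrist force near zero. The side view shows nothing else moved. I saved a final top view but did not inspect it.
- **Camera disagreement:** The cameras disagreed by about 3 mm on the cartridge's y. My automatic fit of the cradle gave conflicting values, so I settled its pose by eye on overlays. The close-up side view confirmed the alignment before I lowered the cartridge.
- **Not checked:** I did not measure the squeeze left after letting go. It relies on the hinge friction holding the clamp against the stop.

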